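Mix the blue glaze jar and put it away

TASK

The blue glaze needs a mix: take the blue jar from the board and, keeping hold of it upright, press it down on the middle of the mixer's sprung pad until the pad is fully depressed, and keep it down for a full second. Then stand the jar gently in the empty bay of the open drawer, let go, and push the drawer fully home. Leave the orange and green jars where they are, and never press the blue jar on the mixer with more than 40 N or knock it against the cabinet or its drawer with more than 60 N.

Things in the scene. Friction and masses are not known exactly. Their poses are not given: they have to be found in the camera images.
- blue_jar: The jar to mix: closed cylindrical glaze test jar, blue body 50 mm in diameter and 50 mm high, white screw lid (blue spot on top) 46 mm in diameter and 20 mm high (70 mm in all), 0.13 to 0.25 kg. Origin: centre of its underside; z up along its axis. It starts on the board beside two jars of the same shape in other colours, in any order, centres about 100 mm apart.
- amber_jar: Orange-bodied jar of the same shape and size; a bystander. Origin: centre of its underside.
- green_jar: Green-bodied jar of the same shape and size; a bystander. Origin: centre of its underside.
- board: Fixed plywood board 110 (x) by 310 (y) by 12 mm high on which the three jars stand in a row along its y. Origin: centre of its underside.
- mixer: Fixed round grey touch mixer, 110 mm in diameter at the foot, body 58 mm high, with the sprung pad on top. Origin: centre of its underside on the table.
- pad_top (a point): Centre of the top face of the mixer's round flat pad (68 mm in diameter, black rubber with a yellow disc), 80 mm above the table when up; it moves down with the pad.
- pad (a joint): How far the pad is pressed down, m: 0 up, 0.010 at its lower stop. Spring: starts to move at about 3 N, fully down at about 10 N; it returns by itself.
- cabinet: Fixed light-wood single-drawer cabinet, 240 mm wide (y), 112 mm high, shell from x = -90 to +100 mm. Origin: centre of its underside; its drawer slides out along its own -x, towards the robot.
- drawer (a joint): How far the drawer is open, m: 0 fully home against its stop, 0.165 fully out. It starts open 0.135 to 0.160; its runners drag with about 3 N and it stays where it is left.
- bay (a point): Centre of the floor of the drawer's empty bay, 16 mm above the table; axes as the cabinet's; moves with the drawer. Bay: 164 (x) by 146 mm (y). Above this floor the side walls rise 49 mm, the white front 84 mm (12 mm thick, outer face at x = -100 mm). With the drawer out by d the cabinet roof covers the bay beyond x = d - 90 mm. Fixed test tiles stand behind a divider at the +y side.
- pull (a point): Middle of the outer face of the drawer's steel pull, a bar 90 mm (y) by 12 mm (z) standing 14 mm out of the white drawer front, 65 mm above the table; moves with the drawer. The front's top edge is 100 mm above the table.

How it is judged:
By the outcome, as a careful person would: the job done as asked, in the order asked, and still so for the second after the job is handed in, with the robot touching nothing.
It also fails if it takes over 64 s, if anything falls off the work surface, if the arm or the gripper's body presses on something with over 40 N, if the wrist force passes 120 N, or if a joint passes its speed limit or range.

ROBOT

A 6-joint arm with a two-finger parallel gripper is mounted at the origin on the work surface. World frame = base frame: x ahead of the robot, y to its left, z up, the work surface at z = 0. Lengths are in m, angles in rad, forces in N, time in s.
With the tool pointing down it reaches from about 0.25 to 0.775 m from the base axis. Payload 4 kg.
Tool frame: the origin (TCP) lies at the centre of the arm's flange, where the gripper is bolted on; the fingertips stand ahead of it and the grasp point (between the pads) lies 180 mm ahead of it (robot.tcp_to_tips is the z of the fingertips in the tool frame, in m); z points along the fingers, y is the direction in which the jaws open and shut (so a half turn about z gives the same grasp; the last joint's range is limited). The gripper opens to 94 mm and grips with 3 to 60 N. Pads are 16 mm wide; open, the fingers measure 119 mm over their backs; the gripper's body (75 mm by 177 mm) begins 78 mm behind the grasp point.
Start: joints at [-1.278, 0.087, 1.371, -0, 1.684, -0.103], TCP at [0.212, -0.507, 0.405] pointing down, gripper open.
Joint ranges: [-3.1, 3.1], [-0.76, 2.03], [0.27, 2.55], [-1.08, 4.22], [0.17, 2.65], [-2.57, 2.57]. Speed limits (rad/s): [2.79, 2.79, 3.14, 3.14, 3.14, 3.14].

INTERFACE

Orientations are given as [roll, pitch, yaw] about the fixed x, y, z axes, in that order (R = Rz(yaw) Ry(pitch) Rx(roll)).
In Python, from bench import robot gives the robot as it stands.
- The arm moves only by the tool move_arm, never from a script. Its argument "increments" is a list that holds one entry, the list of rows, each a list of 7 numbers: the opening, from 0 (shut) to 1 (fully open), then the shift along the tool's x, y, z as a fraction of full scale, then the turn, a rotation vector about the tool's x, y, z as a fraction of full scale. In form: [[[jaw, dx, dy, dz, rx, ry, rz], ...]]. A call has 1 to 8 rows; each row is the pose to reach, as a shift and turn from the pose commanded when the call began, along the tool's axes at that moment; what a row does not reach only later rows make up. Full scale, the value 1, is 0.1 m for a shift and pi/2 rad for a turn. A row lasts 1/12 s, in which the tool goes at most 41.7 mm and 7.16 degrees, less where a joint would pass 70% of its speed; a pose out of reach is approached as far as the arm can. A call with a number of a shift or a turn outside -1 to 1 is refused whole. A call with a gripper value outside its range is refused whole. The fingers move at their own pace and stop on an object; the grip force is fixed at half the most. Time passes only in rows, so rows that repeat a pose let the fingers close. It gives the time, the measured TCP pose, the force and the opening at its end, in the units of the state.
- robot.get_obs(): the state, without advancing time (a new reading comes with each control period).
- robot.snapshot(name): name is "scene" or "top" or "wrist"; returns (picture, depth): 400x640x3 uint8, red, green, blue; 400x640 float32, m along the optical axis (not along the pixel's ray), 0 where there is no reading.
- robot.camera_params(name): a dict with "mtx" (3x3 intrinsics, pixels), "R" (3x3) and "t" (3): a world point X has camera coordinates R X + t. Camera axes: x right, y down, z forward; pixel columns grow to the right and rows downward; lengths in m; the calibration is good to about 2 mm. A picture is of the moment at which its call begins: read the wrist's pose just before it. camera_params takes no time and is no camera call; for the wrist camera it gives the pose at the moment of the call.
- robot.close_job(): hands the job in, once; it reports no verdict.
The state is a dict: "time": time; "joint_positions": joint angles; "qvel": joint speeds; "joint_torque": joint torques, N m; "tool_pos": TCP position; "ee_rot": TCP orientation; "wrist_force": force on the tool from outside, world axes, zero at the start; "wrist_torque": the same for the moment, N m; "width": finger opening in m.
Only numpy, scipy, OpenCV 4.12 (cv2) and the standard library are available. Lean on these libraries where they do the work, as an engineer would, in place of code of your own. Each camera call takes 0.05 s, during which the arm holds its last target.

## Working session

There is one attempt and no reset: what is moved stays moved. The work goes in short steps, Python scripts to look and compute and a tool call to move; the robot and the scene stay as the last step left them, time stands still between calls to the robot, and variables do not carry over. Pictures are saved under pics/ and viewed, and the job is handed in when it is done.

Besides the shell and the picture viewer there is one more tool, called after "Emit:" by a JSON object that holds its "method" and its "body", one argument or row to a line. move_arm: Moves the arm, as the interface text tells. Its arguments: {"type":"object","properties":{"increments":{"type":"array","items":{"type":"array","items":{"type":"array","items":{"type":"number","minimum":-1,"maximum":1}}}}},"required":["increments"]}

```bash
mkdir -p pics
python3 - <<'E'
from bench import robot
import cv2,numpy as np
o=robot.get_obs();print({k:np.round(v,3).tolist() for k,v in o.items()},robot.tcp_to_tips)
for n in("scene","top"):
    p,d=robot.snapshot(n);cv2.imwrite(f"pics/{n}0.png",p[:,:,::-1]);np.savez(f"{n}0.npz",p=p,d=d,**robot.camera_params(n))
E
```

```text
{'time': 0.0, 'joint_positions': [-1.278, 0.088, 1.372, -0.0, 1.684, -0.103], 'qvel': [-0.001, -0.001, 0.001, -0.0, 0.001, 0.0], 'joint_torque': [0.0, -34.018, -30.243, 0.072, 0.033, -0.0], 'tool_pos': [0.212, -0.507, 0.404], 'ee_rot': [-3.139, -0.0, 0.396], 'wrist_force': [0.884, -0.669, -1.063], 'wrist_torque': [0.015, -0.015, -0.063], 'width': 0.094} 0.1992
```

View pics/scene0.png

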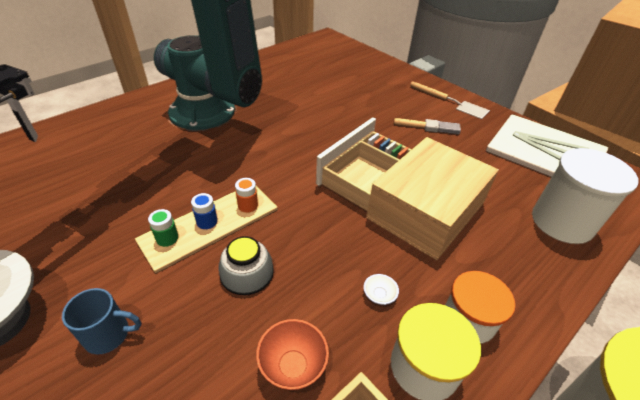

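View pics/top0.png

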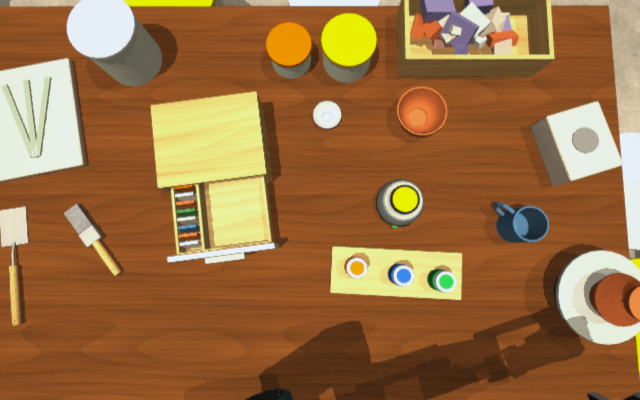

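The top view shows the jar lids at orange (356,268), blue (402,274) and green (444,281). The yellow pad is near (405,199), and the drawer front edge runs from (170,258) to (273,247). Next I'll turn these into positions.

```bash
cat > h.py <<'E'
import numpy as np,cv2
def load(n):
    z=np.load(n+".npz");return z['p'],z['d'],z['mtx'],z['R'],z['t']
def cloud(d,K,R,t):
    v,u=np.indices(d.shape)
    c=np.stack([(u-K[0,2])/K[0,0]*d,(v-K[1,2])/K[1,1]*d,d],-1)
    W=(c-t)@R
    W[d<=0]=np.nan
    return W
E
python3 - <<'E'
from h import *
for n in("top0","scene0"):
    p,d,K,R,t=load(n);W=cloud(d,K,R,t)
    print(n,'cam',-R.T@t)
    hsv=cv2.cvtColor(p,cv2.COLOR_RGB2HSV)
    z=W[...,2]
    # lids: pixels z ~0.082, pad z~.08, roof z~.112
    reg=(W[...,0]>.2)&(W[...,0]<.8)&(abs(W[...,1])<.5)
    for nm,lo,hi in(("lids/pad",.074,.09),("roof",.105,.12),("edge",.094,.104)):
        m=(reg&(z>lo)&(z<hi)).astype(np.uint8)
        k,l,s,c=cv2.connectedComponentsWithStats(m)
        for i in range(1,k):
            if s[i,4]>25:
                q=W[l==i];ce,_=cv2.minEnclosingCircle(q[:,:2].astype(np.float32)); r=cv2.minAreaRect((q[:,:2]*1000).astype(np.float32))
                print(nm,s[i,4],np.round(c[i]),'mean',q.mean(0).round(4),'circ',np.round(ce,4),round(_,4),'rect',np.round(r[0],1),np.round(r[1],1),round(r[2],1))
    if n=="top0":
        for u,v in((404,199),(402,274),(240,215),(225,259),(210,140),(222,255)): print((u,v),W[v,u].round(4))
E
```

```text
top0 cam [ 0.49890104 -0.06103038  0.99388408]
lids/pad 696 [404. 199.] mean [ 0.6124 -0.2454  0.0787] circ [ 0.613  -0.2458] 0.0343 rect [ 612.2 -245.7] [66.1 66.1] 89.1
lids/pad 165 [514. 222.] mean [ 0.5619 -0.4863  0.0823] circ [ 0.5606 -0.487 ] 0.0392 rect [ 561.5 -491.4] [77.7 25.8] 11.6
lids/pad 338 [356. 268.] mean [ 0.4596 -0.136   0.0804] circ [ 0.4593 -0.136 ] 0.0229 rect [ 459.2 -136.1] [43.9 42.4] 0.6
lids/pad 344 [403. 276.] mean [ 0.4428 -0.2382  0.0804] circ [ 0.4429 -0.2386] 0.023 rect [ 441.9 -238.4] [43.8 44.7] 1.1
lids/pad 349 [445. 281.] mean [ 0.4305 -0.3306  0.0803] circ [ 0.4302 -0.3313] 0.0229 rect [ 430.1 -330.8] [43.4 45.3] 88.9
roof 7305 [206. 148.] mean [0.7231 0.1962 0.1107] circ [0.7325 0.1945] 0.1452 rect [731.3 193.6] [167.5 241.1] 7.3
edge 603 [220. 252.] mean [0.4932 0.1613 0.0984] circ [0.4929 0.1615] 0.118 rect [493.2 161.5] [ 12.  235.6] 7.6
(404, 199) [ 0.6128 -0.2442  0.0799]
(402, 274) [ 0.4461 -0.2366  0.0774]
(240, 215) [0.5819 0.1375 0.0153]
(225, 259) [0.4782 0.1576 0.0707]
(210, 140) [0.7408 0.1889 0.1101]
(222, 255) [0.4873 0.1604 0.0883
[... 1119 characters left out ...]
lids/pad 791 [243. 250.] mean [ 0.6166 -0.2477  0.081 ] circ [ 0.6146 -0.2451] 0.0349 rect [ 614.5 -246.2] [66.4 66.6] 4.8
lids/pad 234 [113. 305.] mean [ 0.5731 -0.4876  0.0814] circ [ 0.567  -0.4859] 0.0407 rect [ 568.2 -491.5] [80.6 26.3] 12.2
roof 74 [247. 102.] mean [0.2087 0.0449 0.1132] circ [0.202  0.0439] 0.0356 rect [208.4  43.9] [16.5 70.9] 0.0
roof 4637 [429. 175.] mean [0.7281 0.1859 0.1127] circ [0.7324 0.1948] 0.1467 rect [731.1 193.7] [168.2 244.1] 7.2
edge 353 [346. 139.] mean [0.4965 0.1514 0.0996] circ [0.4909 0.1605] 0.1191 rect [494.1 161. ] [ 15.2 238. ] 7.4
edge 205 [399. 203.] mean [0.7357 0.074  0.099 ] circ [0.7326 0.0751] 0.0674 rect [732.7  73.9] [134.7   5.3] 7.5
```

```bash
cat >> h.py <<'E'
from scipy.spatial.transform import Rotation as Ro
def tgt(x,y,z,yaw): return np.array([x,y,z]),Ro.from_euler('xyz',[np.pi,0,yaw])
def rel(p,R,p2,R2):
    "fraction-of-full-scale shift & turn"
    s=R.inv().apply(np.array(p2)-p)/.1; r=(R.inv()*R2).as_rotvec()/(np.pi/2)
    return np.round(s,3),np.round(r,3)
def plan(p,R,p2,R2,n):
    "n calls, even split"
    ks=Ro.concatenate([R,R2]); from scipy.spatial.transform import Slerp
    sl=Slerp([0,1],ks)
    for i in range(n):
        a=i/n;b=(i+1)/n
        s,r=rel(p+(p2-p)*a,sl(a),p+(p2-p)*b,sl(b)); print('call',s.tolist(),r.tolist())
E
python3 - <<'E'
from h import *
from bench import robot
o=robot.get_obs()
p=np.array(o['tool_pos']);R=Ro.from_euler('xyz',o['ee_rot'])
plan(p,R,*tgt(.4437,-.2388,.33,1.423),4)
for n in("top0","scene0"):
    P,d,K,Rc,t=load(n);W=cloud(d,K,Rc,t);z=W[...,2]
    reg=(W[...,0]>.5)&(W[...,0]<.9)&(W[...,1]>0.02)&(W[...,1]<.4)
    m=(reg&(z>.105)&(z<.12)).astype(np.uint8)
    q=W[m>0];r=cv2.minAreaRect((q[:,:2]*1000).astype(np.float32));print('roof',r)
    m=(reg&(z>.008)&(z<.022)&(W[...,0]<.68)).astype(np.uint8)
    k,l,s,c=cv2.connectedComponentsWithStats(m)
    for i in range(1,k):
        if s[i,4]>100:
            q=W[l==i];r=cv2.minAreaRect((q[:,:2]*1000).astype(np.float32));print('floor',s[i,4],c[i],r)
E
```

```text
call [0.793, -0.396, 0.185] [-0.0, -0.0, -0.163]
call [0.868, -0.181, 0.185] [-0.0, -0.0, -0.163]
call [0.886, 0.045, 0.184] [-0.0, -0.0, -0.163]
call [0.845, 0.268, 0.184] [-0.0, -0.0, -0.163]
roof ((743.298828125, 195.3651580810547), (191.4681854248047, 241.05380249023438), 7.565983772277832)
floor 3911 [235.16798773 211.89900281] ((590.8804321289062, 149.22569274902344), (162.7135009765625, 141.00173950195312), 7.703759670257568)
roof ((743.1551513671875, 194.95822143554688), (191.04454040527344, 243.89381408691406), 7.866572856903076)
floor 932 [362.21137339 171.76609442] ((557.219970703125, 166.02719116210938), (107.7705307006836, 103.5906753540039), 8.312323570251465)
floor 174 [342.63793103 194.18965517] ((578.3772583007812, 64.23918151855469), (154.901611328125, 11.330398559570312), 11.895922660827637)
```

Emit:
{"method": "move_arm", "body": {
  "increments": [
    [[1,0.4,-0.2,0.09,0,0,-0.08],[1,0.79,-0.4,0.18,0,0,-0.163]]
  ]
}}

```text
time: 0.27
tool_pos: [0.2646, -0.4458, 0.3874]
ee_rot: [-3.141, -0.0, 0.647]
wrist_force: [0.6, 0.8, -1.0]
width: 0.094
```

Emit:
{"method": "move_arm", "body": {
  "increments": [
    [[1,0.44,-0.09,0.09,0,0,-0.08],[1,0.87,-0.18,0.18,0,0,-0.163]]
  ]
}}

```text
time: 0.43
tool_pos: [0.3195, -0.3827, 0.3706]
ee_rot: [-3.141, -0.0, 0.901]
wrist_force: [0.5, 0.6, -0.2]
width: 0.0945
```

Emit:
{"method": "move_arm", "body": {
  "increments": [
    [[1,0.44,0.02,0.09,0,0,-0.08],[1,0.89,0.04,0.18,0,0,-0.163],[1,0.89,0.04,0.18,0,0,-0.163]]
  ]
}}

```text
time: 0.68
tool_pos: [0.3801, -0.3127, 0.3515]
ee_rot: [-3.139, -0.004, 1.162]
wrist_force: [0.4, -0.5, -0.2]
width: 0.0942
```

Emit:
{"method": "move_arm", "body": {
  "increments": [
    [[1,0.42,0.13,0.09,0,0,-0.08],[1,0.84,0.27,0.18,0,0,-0.163],[1,0.84,0.27,0.18,0,0,-0.163],[1,0.84,0.27,0.18,0,0,-0.163],[1,0.84,0.27,0.18,0,0,-0.163]]
  ]
}}

```text
time: 1.1
tool_pos: [0.4364, -0.2515, 0.3353]
ee_rot: [-3.14, 0.001, 1.407]
wrist_force: [-0.1, -0.3, 0.4]
width: 0.0943
```

Run:
```python
from h import *
from bench import robot
o=robot.get_obs();print({k:np.round(o[k],4).tolist() for k in('time','joint_positions','tool_pos','ee_rot','wrist_force')})
c=robot.camera_params("wrist")
P,d=robot.snapshot("wrist");cv2.imwrite("pics/w1.png",P[:,:,::-1])
W=cloud(d,c['mtx'],c['R'],c['t']);z=W[...,2]
m=((z>.074)&(z<.09)).astype(np.uint8)
k,l,s,cc=cv2.connectedComponentsWithStats(m)
for i in range(1,k):
    if s[i,4]>200:
        q=W[l==i];print(cc[i].round(),q.mean(0).round(4),np.round(cv2.minEnclosingCircle(q[:,:2].astype(np.float32))[0],4),cv2.minAreaRect((q[:,:2]*1000).astype(np.float32)))
p=np.array(o['tool_pos']);R=Ro.from_euler('xyz',o['ee_rot'])
print(rel(p,R,*tgt(.4437,-.2388,.223,1.423)))
```

```text
{'time': 1.1, 'joint_positions': [-0.6351, 0.0087, 1.5904, -0.0012, 1.5431, -0.4714], 'tool_pos': [0.4364, -0.2515, 0.3353], 'ee_rot': [-3.1404, 0.0007, 1.4072], 'wrist_force': [-0.1052, -0.3299, 0.3893]}
[325.  50.] [ 0.4596 -0.1364  0.081 ] [ 0.4599 -0.1365] ((459.5352783203125, -136.19979858398438), (45.1237678527832, 44.95083999633789), 35.386356353759766)
[546. 167.] [ 0.6117 -0.244   0.079 ] [ 0.6134 -0.2447] ((612.8922729492188, -245.41946411132812), (67.35603332519531, 67.23016357421875), 21.846912384033203)
[325. 195.] [ 0.4434 -0.2377  0.0809] [ 0.4432 -0.2392] ((443.10498046875, -238.83872985839844), (45.074127197265625, 44.34592819213867), 81.66638946533203)
[327. 294.] [ 0.4322 -0.3235  0.0805] [ 0.4312 -0.3309] ((432.3959045410156, -323.3772888183594), (29.997314453125, 45.454994201660156), 81.17803955078125)
(array([0.138, 0.052, 1.123]), array([-0.001,  0.   , -0.01 ]))
```

View pics/w1.png

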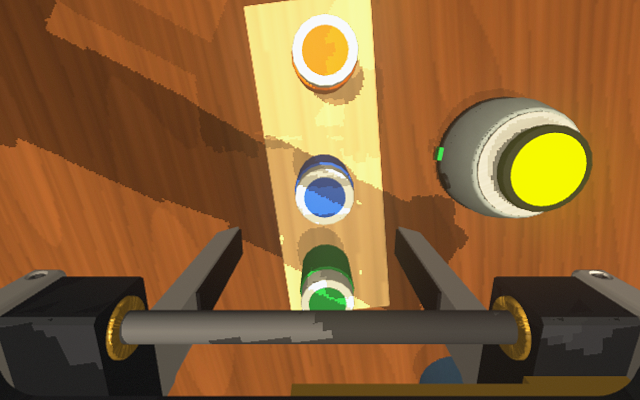

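The wrist view agrees: the blue lid at (325,195) sits at (0.443,-0.239), and the pad at (546,167) sits at (0.613,-0.245). I'll go down now.

Emit:
{"method": "move_arm", "body": {
  "increments": [
    [[1,0.138,0.05,0,0,0,-0.01],[1,0.138,0.05,0.2,0,0,-0.01],[1,0.138,0.05,0.4,0,0,-0.01],[1,0.138,0.05,0.6,0,0,-0.01],[1,0.138,0.05,0.8,0,0,-0.01],[1,0.138,0.05,0.8,0,0,-0.01],[1,0.138,0.05,0.8,0,0,-0.01]]
  ]
}}

```text
time: 1.73
tool_pos: [0.4427, -0.2397, 0.2551]
ee_rot: [-3.14, -0.0, 1.421]
wrist_force: [-1.1, 1.1, 0.5]
width: 0.0942
```

Run:
```python
from h import *
from bench import robot
o=robot.get_obs()
p=np.array(o['tool_pos']);R=Ro.from_euler('xyz',o['ee_rot'])
print(o['tool_pos'],o['ee_rot'],rel(p,R,*tgt(.4433,-.2389,.223,1.423)))
```

```text
[ 0.44273246 -0.23969645  0.25508855] [-3.13954889e+00 -4.56626544e-04  1.42051656e+00] (array([0.009, 0.005, 0.321]), array([-0.001, -0.   , -0.002]))
```

Emit:
{"method": "move_arm", "body": {
  "increments": [
    [[1,0.009,0.005,0.15,0,0,0],[1,0.009,0.005,0.32,0,0,0],[1,0.009,0.005,0.32,0,0,0],[0.4,0.009,0.005,0.32,0,0,0],[0.2,0.009,0.005,0.32,0,0,0],[0.2,0.009,0.005,0.32,0,0,0],[0,0.009,0.005,0.32,0,0,0],[0,0.009,0.005,0.32,0,0,0]]
  ]
}}

```text
time: 2.4
tool_pos: [0.4446, -0.2379, 0.2246]
ee_rot: [3.14, 0.001, 1.424]
wrist_force: [-0.1, 0.2, 0.2]
width: 0.0643
```

Emit:
{"method": "move_arm", "body": {
  "increments": [
    [[0,0,0,0,0,0,0],[0,0,0,0,0,0,0],[0,0,0,0,0,0,0]]
  ]
}}

```text
time: 2.65
tool_pos: [0.4443, -0.2377, 0.2238]
ee_rot: [-3.141, 0.0, 1.424]
wrist_force: [-0.9, 0.2, 3.1]
width: 0.0497
```

Emit:
{"method": "move_arm", "body": {
  "increments": [
    [[0,0,0,0,0,0,0],[0,0,0,-0.05,0,0,0],[0,0,0,-0.2,0,0,0],[0,0,0,-0.4,0,0,0],[0,0,0,-0.6,0,0,0],[0,0,0,-0.8,0,0,0],[0,0,0,-0.95,0,0,0],[0,0,0,-0.95,0,0,0]]
  ]
}}

```text
time: 3.32
tool_pos: [0.4452, -0.2381, 0.3221]
ee_rot: [3.135, 0.003, 1.424]
wrist_force: [0.1, -0.9, -1.7]
width: 0.0499
```

Run:
```python
from h import *
from bench import robot
o=robot.get_obs()
p=np.array(o['tool_pos']);R=Ro.from_euler('xyz',o['ee_rot'])
print(o['time'],p,o['width'],o['wrist_force'])
plan(p,R,*tgt(.6135,-.245,.317,1.423),2)
c=robot.camera_params("wrist")
P,d=robot.snapshot("wrist");cv2.imwrite("pics/w2.png",P[:,:,::-1])
```

```text
3.3167 [ 0.44515248 -0.23808864  0.3221473 ] 0.04991814844313376 [ 0.0789319  -0.87535468 -1.65553232]
call [0.089, 0.838, 0.031] [0.002, 0.001, 0.0]
call [0.09, 0.838, 0.028] [0.002, 0.001, 0.0]
```

View pics/w2.png

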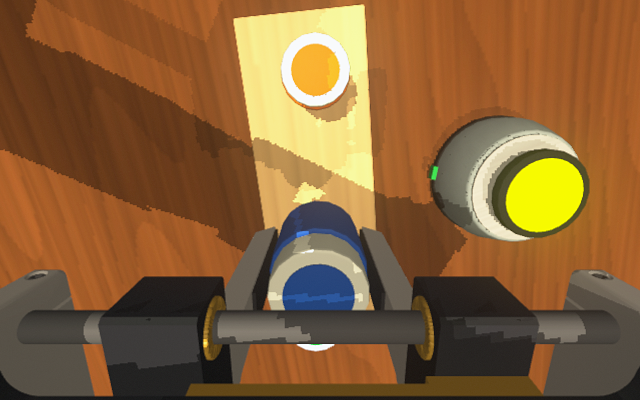

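The blue jar hangs upright between the fingers, lid spot at (318,290), and the bystanders haven't moved. Next is the pad.

Emit:
{"method": "move_arm", "body": {
  "increments": [
    [[0,0.02,0.18,0.01,0,0,0],[0,0.04,0.4,0.02,0,0,0],[0,0.07,0.62,0.03,0,0,0],[0,0.09,0.84,0.03,0,0,0]]
  ]
}}

```text
time: 3.7
tool_pos: [0.5292, -0.2407, 0.3128]
ee_rot: [-3.138, -0.002, 1.423]
wrist_force: [-0.4, -0.5, -2.0]
width: 0.0499
```

Emit:
{"method": "move_arm", "body": {
  "increments": [
    [[0,0.02,0.22,0.01,0,0,0],[0,0.04,0.42,0.02,0,0,0],[0,0.07,0.62,0.03,0,0,0],[0,0.09,0.76,0.03,0,0,0],[0,0.09,0.84,0.03,0,0,0],[0,0.09,0.84,0.03,0,0,0],[0,0.09,0.84,0.03,0,0,0]]
  ]
}}

```text
time: 4.28
tool_pos: [0.6129, -0.2445, 0.3108]
ee_rot: [-3.138, -0.001, 1.424]
wrist_force: [-0.3, 0.2, -2.1]
width: 0.0493
```

Run:
```python
from h import *
from bench import robot
o=robot.get_obs()
p=np.array(o['tool_pos']);R=Ro.from_euler('xyz',o['ee_rot'])
print(o['time'],p,o['ee_rot'],o['width'],o['wrist_force'])
print(rel(p,R,*tgt(.6135,-.245,.2918,1.423)))
for n in("scene",):
    P,d=robot.snapshot(n);cv2.imwrite("pics/s3.png",P[100:350,80:400,::-1].repeat(2,0).repeat(2,1))
```

```text
4.2833 [ 0.61288499 -0.24450159  0.31077386] [-3.13834376e+00 -6.69961756e-04  1.42365114e+00] 0.04930506121230001 [-0.29724344  0.17901662 -2.05179937]
(array([-0.004,  0.007,  0.19 ]), array([-0.002, -0.   ,  0.   ]))
```

View pics/s3.png

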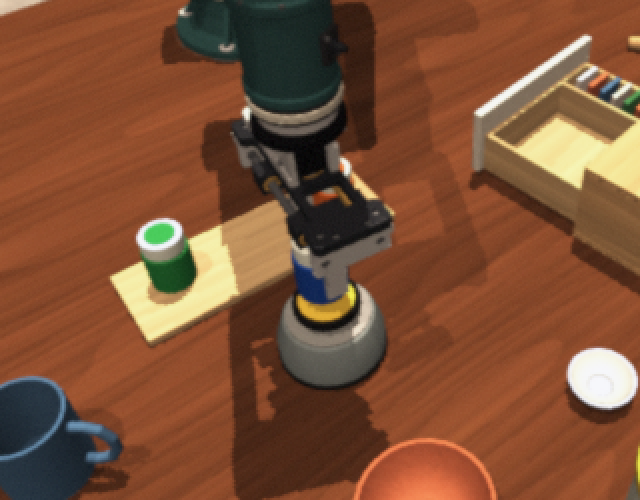

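Emit:
{"method": "move_arm", "body": {
  "increments": [
    [[0,0,0.005,0.05,0,0,0],[0,0,0.005,0.1,0,0,0],[0,0,0.005,0.14,0,0,0],[0,0,0.005,0.17,0,0,0],[0,0,0.005,0.19,0,0,0],[0,0,0.005,0.2,0,0,0],[0,0,0.005,0.2,0,0,0]]
  ]
}}

```text
time: 4.92
tool_pos: [0.6136, -0.2446, 0.2922]
ee_rot: [-3.141, -0.0, 1.424]
wrist_force: [0.4, -0.0, -2.5]
width: 0.0499
```

Emit:
{"method": "move_arm", "body": {
  "increments": [
    [[0,0,0,0.01,0,0,0],[0,0,0,0.02,0,0,0],[0,0,0,0.03,0,0,0],[0,0,0,0.04,0,0,0],[0,0,0,0.05,0,0,0],[0,0,0,0.05,0,0,0]]
  ]
}}

```text
time: 5.42
tool_pos: [0.6137, -0.2446, 0.2883]
ee_rot: [3.141, 0.0, 1.424]
wrist_force: [-1.1, 1.1, 3.0]
width: 0.0499
```

Emit:
{"method": "move_arm", "body": {
  "increments": [
    [[0,0,0,0.01,0,0,0],[0,0,0,0.02,0,0,0],[0,0,0,0.03,0,0,0],[0,0,0,0.04,0,0,0],[0,0,0,0.05,0,0,0],[0,0,0,0.05,0,0,0]]
  ]
}}

```text
time: 5.92
tool_pos: [0.6137, -0.2446, 0.2833]
ee_rot: [3.141, 0.0, 1.424]
wrist_force: [-2.1, 1.0, 5.7]
width: 0.0495
```

Emit:
{"method": "move_arm", "body": {
  "increments": [
    [[0,0,0,0.005,0,0,0],[0,0,0,0.01,0,0,0],[0,0,0,0.015,0,0,0],[0,0,0,0.02,0,0,0],[0,0,0,0.02,0,0,0]]
  ]
}}

```text
time: 6.33
tool_pos: [0.6137, -0.2446, 0.2819]
ee_rot: [3.14, 0.0, 1.424]
wrist_force: [-2.2, 0.7, 6.6]
width: 0.0499
```

Emit:
{"method": "move_arm", "body": {
  "increments": [
    [[0,0,0,0.005,0,0,0],[0,0,0,0.01,0,0,0],[0,0,0,0.015,0,0,0],[0,0,0,0.02,0,0,0],[0,0,0,0.02,0,0,0]]
  ]
}}

```text
time: 6.75
tool_pos: [0.6136, -0.2445, 0.2818]
ee_rot: [3.14, 0.001, 1.424]
wrist_force: [-3.9, 1.2, 11.7]
width: 0.0493
```

Emit:
{"method": "move_arm", "body": {
  "increments": [
    [[0,0,0,0.005,0,0,0],[0,0,0,0.01,0,0,0],[0,0,0,0.01,0,0,0],[0,0,0,0.01,0,0,0],[0,0,0,0.01,0,0,0],[0,0,0,0.01,0,0,0],[0,0,0,0.01,0,0,0],[0,0,0,0.01,0,0,0]]
  ]
}}

```text
time: 7.42
tool_pos: [0.6135, -0.2445, 0.2818]
ee_rot: [3.139, 0.001, 1.424]
wrist_force: [-5.4, 2.4, 15.4]
width: 0.0498
```

Run:
```python
from h import *
from bench import robot
o=robot.get_obs();print(o['time'],o['tool_pos'],o['ee_rot'],o['wrist_force'])
P,d=robot.snapshot("scene");cv2.imwrite("pics/s4.png",cv2.resize(P[180:310,180:310,::-1],None,fx=4,fy=4,interpolation=cv2.INTER_CUBIC))
```

```text
7.4167 [ 0.61350637 -0.2444794   0.28177403] [3.13923324e+00 1.09263158e-03 1.42365944e+00] [-5.4211964   2.35207292 15.37249363]
```

View pics/s4.png

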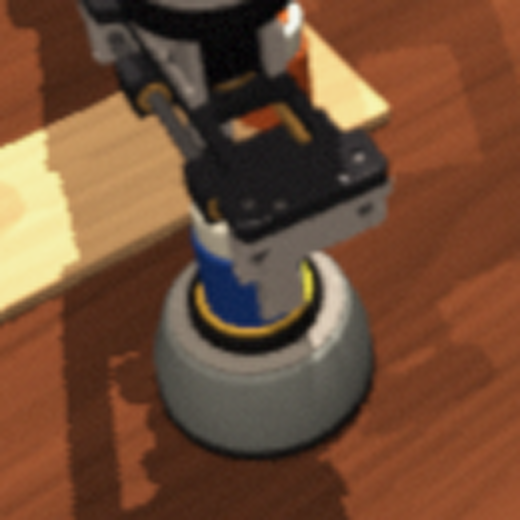

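The pad is down on its stop: the force climbs while the position stays put, and the jar stands upright on the middle. I'll hold it there.

Emit:
{"method": "move_arm", "body": {
  "increments": [
    [[0,0,0,0,0,0,0],[0,0,0,0,0,0,0],[0,0,0,0,0,0,0],[0,0,0,0,0,0,0],[0,0,0,0,0,0,0],[0,0,0,0,0,0,0],[0,0,0,0,0,0,0],[0,0,0,0,0,0,0]]
  ]
}}

```text
time: 8.13
tool_pos: [0.6135, -0.2445, 0.2818]
ee_rot: [3.139, 0.001, 1.424]
wrist_force: [-5.8, 1.8, 15.4]
width: 0.0496
```

Emit:
{"method": "move_arm", "body": {
  "increments": [
    [[0,0,0,0,0,0,0],[0,0,0,0,0,0,0],[0,0,0,0,0,0,0],[0,0,0,0,0,0,0],[0,0,0,0,0,0,0],[0,0,0,0,0,0,0],[0,0,0,0,0,0,0],[0,0,0,0,0,0,0]]
  ]
}}

```text
time: 8.8
tool_pos: [0.6135, -0.2445, 0.2818]
ee_rot: [3.139, 0.001, 1.424]
wrist_force: [-5.5, 2.8, 15.7]
width: 0.0498
```

Emit:
{"method": "move_arm", "body": {
  "increments": [
    [[0,0,0,-0.1,0,0,0],[0,0,0,-0.25,0,0,0],[0,0,0,-0.45,0,0,0],[0,0,0,-0.65,0,0,0],[0,0,0,-0.85,0,0,0],[0,0,0,-0.95,0,0,0],[0,0,0,-0.95,0,0,0],[0,0,0,-0.95,0,0,0]]
  ]
}}

```text
time: 9.47
tool_pos: [0.6138, -0.2446, 0.3716]
ee_rot: [-3.141, -0.0, 1.424]
wrist_force: [1.2, 1.4, -2.3]
width: 0.0497
```

Run:
```python
from h import *
from bench import robot
o=robot.get_obs();print(o['time'],o['tool_pos'],o['ee_rot'],o['wrist_force'],o['width'])
p=np.array(o['tool_pos']);R=Ro.from_euler('xyz',o['ee_rot'])
plan(p,R,*tgt(.578,.1474,.385,.1326),5)
c=robot.camera_params("wrist")
P,d=robot.snapshot("wrist");cv2.imwrite("pics/w5.png",P[:,:,::-1])
```

```text
9.4667 [ 0.61381518 -0.24461877  0.37157959] [-3.14116255e+00 -1.18229157e-04  1.42365446e+00] [ 1.17027398  1.39027076 -2.30669704] 0.04968860707089055
call [0.765, -0.186, -0.027] [-0.0, 0.0, 0.164]
call [0.692, -0.375, -0.027] [-0.0, 0.0, 0.164]
call [0.574, -0.539, -0.027] [-0.0, 0.0, 0.164]
call [0.417, -0.668, -0.027] [-0.0, 0.0, 0.164]
call [0.232, -0.752, -0.027] [-0.0, 0.0, 0.164]
```

View pics/w5.png

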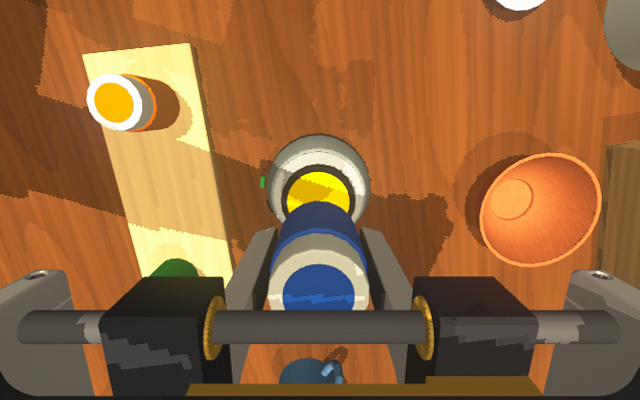

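The lid spot is still at (318,290), so the jar hasn't slipped. I'll carry it to a point above the bay.

Emit:
{"method": "move_arm", "body": {
  "increments": [
    [[0,0.19,-0.05,-0.03,0,0,0.041],[0,0.38,-0.09,-0.03,0,0,0.082],[0,0.57,-0.14,-0.03,0,0,0.123],[0,0.765,-0.186,-0.03,0,0,0.164]]
  ]
}}

```text
time: 9.85
tool_pos: [0.6062, -0.1656, 0.3726]
ee_rot: [-3.137, 0.0, 1.162]
wrist_force: [1.0, 0.4, -2.8]
width: 0.0498
```

Emit:
{"method": "move_arm", "body": {
  "increments": [
    [[0,0.17,-0.09,-0.03,0,0,0.041],[0,0.35,-0.19,-0.03,0,0,0.082],[0,0.52,-0.28,-0.03,0,0,0.123],[0,0.69,-0.375,-0.03,0,0,0.164]]
  ]
}}

```text
time: 10.18
tool_pos: [0.5989, -0.087, 0.3758]
ee_rot: [-3.138, 0.002, 0.905]
wrist_force: [-0.0, -0.5, -2.2]
width: 0.0496
```

Emit:
{"method": "move_arm", "body": {
  "increments": [
    [[0,0.14,-0.13,-0.03,0,0,0.041],[0,0.29,-0.27,-0.03,0,0,0.082],[0,0.43,-0.4,-0.03,0,0,0.123],[0,0.574,-0.54,-0.03,0,0,0.164]]
  ]
}}

```text
time: 10.52
tool_pos: [0.5916, -0.0086, 0.3789]
ee_rot: [-3.139, 0.003, 0.647]
wrist_force: [0.1, 0.2, -1.9]
width: 0.05
```

Emit:
{"method": "move_arm", "body": {
  "increments": [
    [[0,0.1,-0.17,-0.03,0,0,0.041],[0,0.21,-0.33,-0.03,0,0,0.082],[0,0.31,-0.5,-0.03,0,0,0.123],[0,0.417,-0.668,-0.03,0,0,0.164]]
  ]
}}

```text
time: 10.85
tool_pos: [0.5842, 0.0698, 0.3819]
ee_rot: [-3.14, 0.004, 0.39]
wrist_force: [0.1, -0.5, -2.7]
width: 0.0496
```

Emit:
{"method": "move_arm", "body": {
  "increments": [
    [[0,0.06,-0.19,-0.03,0,0,0.041],[0,0.12,-0.38,-0.03,0,0,0.082],[0,0.17,-0.56,-0.03,0,0,0.123],[0,0.21,-0.68,-0.03,0,0,0.164],[0,0.232,-0.75,-0.03,0,0,0.164],[0,0.232,-0.75,-0.03,0,0,0.164],[0,0.232,-0.75,-0.03,0,0,0.164]]
  ]
}}

```text
time: 11.43
tool_pos: [0.5773, 0.147, 0.3861]
ee_rot: [3.141, 0.002, 0.137]
wrist_force: [-0.3, -0.1, -2.5]
width: 0.0494
```

Run:
```python
from h import *
from bench import robot
o=robot.get_obs();print(o['time'],o['tool_pos'],o['ee_rot'],o['wrist_force'],o['width'],o['joint_positions'])
p=np.array(o['tool_pos']);R=Ro.from_euler('xyz',o['ee_rot'])
plan(p,R,*tgt(.578,.1474,.2278,.1326),2)
c=robot.camera_params("wrist")
P,d=robot.snapshot("wrist");cv2.imwrite("pics/w6.png",P[:,:,::-1])
W=cloud(d,c['mtx'],c['R'],c['t']);np.save('W6',W)
P,d=robot.snapshot("scene");cv2.imwrite("pics/s6.png",P[50:300,200:520,::-1].repeat(2,0).repeat(2,1))
```

```text
11.4333 [0.57732033 0.14696759 0.38609624] [3.14079687e+00 2.30140739e-03 1.37257708e-01] [-0.32494937 -0.13567175 -2.49854341] 0.04938762356137118 [ 1.54314494e-01  1.94092237e-01  1.28723143e+00 -7.59613032e-04
  1.66258361e+00  1.58778345e+00]
call [0.005, -0.002, 0.791] [0.0, 0.001, 0.001]
call [0.005, -0.002, 0.791] [0.0, 0.001, 0.001]
```

View pics/w6.png

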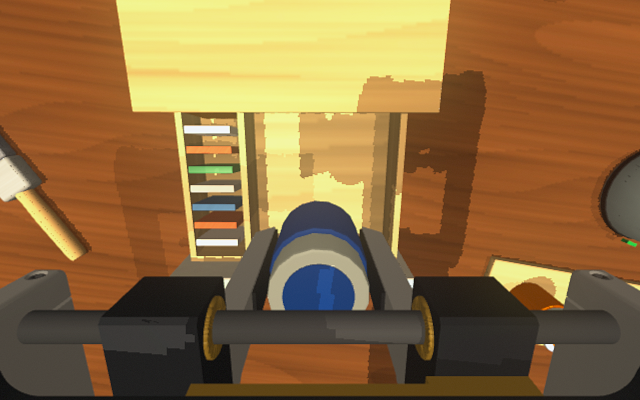

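View pics/s6.png

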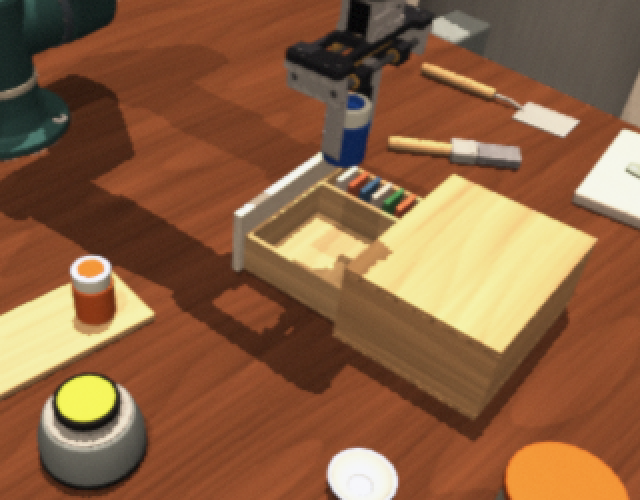

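The bay's walls, about columns 250 and 395, lie evenly around the jar. The mixer pad is back up. I'll go down.

Emit:
{"method": "move_arm", "body": {
  "increments": [
    [[0,0.005,-0.002,0.1,0,0,0],[0,0.005,-0.002,0.25,0,0,0],[0,0.005,-0.002,0.4,0,0,0],[0,0.005,-0.002,0.55,0,0,0],[0,0.005,-0.002,0.7,0,0,0],[0,0.005,-0.002,0.8,0,0,0],[0,0.005,-0.002,0.8,0,0,0]]
  ]
}}

```text
time: 12.12
tool_pos: [0.5771, 0.1466, 0.3037]
ee_rot: [3.141, 0.006, 0.135]
wrist_force: [-0.2, 1.1, -2.5]
width: 0.0491
```

Emit:
{"method": "move_arm", "body": {
  "increments": [
    [[0,0.005,-0.002,0.12,0,0,0],[0,0.005,-0.002,0.24,0,0,0],[0,0.005,-0.002,0.36,0,0,0],[0,0.005,-0.002,0.48,0,0,0],[0,0.005,-0.002,0.58,0,0,0],[0,0.005,-0.002,0.66,0,0,0],[0,0.005,-0.002,0.7,0,0,0],[0,0.005,-0.002,0.7,0,0,0]]
  ]
}}

```text
time: 12.78
tool_pos: [0.5779, 0.1475, 0.2359]
ee_rot: [3.141, 0.003, 0.136]
wrist_force: [-0.5, 0.9, -2.4]
width: 0.0497
```

Emit:
{"method": "move_arm", "body": {
  "increments": [
    [[0,0,0,0.02,0,0,0],[0,0,0,0.035,0,0,0],[0,0,0,0.045,0,0,0],[0,0,0,0.055,0,0,0],[0,0,0,0.06,0,0,0],[0,0,0,0.065,0,0,0],[0,0,0,0.065,0,0,0]]
  ]
}}

```text
time: 13.37
tool_pos: [0.5783, 0.1476, 0.2311]
ee_rot: [3.142, -0.0, 0.136]
wrist_force: [0.9, 0.1, -2.6]
width: 0.0497
```

Emit:
{"method": "move_arm", "body": {
  "increments": [
    [[0,0,0,0.004,0,0,0],[0,0,0,0.008,0,0,0],[0,0,0,0.012,0,0,0],[0,0,0,0.012,0,0,0],[0,0,0,0.012,0,0,0]]
  ]
}}

```text
time: 13.78
tool_pos: [0.5783, 0.1476, 0.2298]
ee_rot: [3.141, 0.0, 0.136]
wrist_force: [-0.3, -0.4, -1.8]
width: 0.0492
```

Emit:
{"method": "move_arm", "body": {
  "increments": [
    [[0,0,0,0.005,0,0,0],[0,0,0,0.01,0,0,0],[0,0,0,0.01,0,0,0],[0,0,0,0.01,0,0,0]]
  ]
}}

```text
time: 14.12
tool_pos: [0.5783, 0.1476, 0.2288]
ee_rot: [3.141, 0.0, 0.136]
wrist_force: [-0.5, 0.6, -2.1]
width: 0.0498
```

Emit:
{"method": "move_arm", "body": {
  "increments": [
    [[0,0,0,0.005,0,0,0],[0,0,0,0.01,0,0,0],[0,0,0,0.01,0,0,0],[0,0,0,0.01,0,0,0]]
  ]
}}

```text
time: 14.45
tool_pos: [0.5783, 0.1476, 0.2279]
ee_rot: [3.142, -0.0, 0.135]
wrist_force: [0.5, 0.2, -1.9]
width: 0.0498
```

Emit:
{"method": "move_arm", "body": {
  "increments": [
    [[0,0,0,0.004,0,0,0],[0,0,0,0.008,0,0,0],[0,0,0,0.008,0,0,0],[0,0,0,0.008,0,0,0]]
  ]
}}

```text
time: 14.78
tool_pos: [0.5783, 0.1476, 0.2278]
ee_rot: [3.141, -0.0, 0.136]
wrist_force: [-3.1, -1.0, 2.9]
width: 0.0494
```

Emit:
{"method": "move_arm", "body": {
  "increments": [
    [[0,0,0,0.004,0,0,0],[0,0,0,0.008,0,0,0],[0,0,0,0.008,0,0,0],[0,0,0,0.008,0,0,0]]
  ]
}}

```text
time: 15.12
tool_pos: [0.5785, 0.1476, 0.2278]
ee_rot: [3.141, -0.002, 0.136]
wrist_force: [-2.3, -0.8, 5.3]
width: 0.0497
```

It's seated: z has stalled at 0.2278, exactly as predicted. I'll ease off and let go.

Emit:
{"method": "move_arm", "body": {
  "increments": [
    [[0,0,0,-0.008,0,0,0],[0,0,0,-0.012,0,0,0],[0.5,0,0,-0.012,0,0,0],[0.58,0,0,-0.012,0,0,0],[0.66,0,0,-0.012,0,0,0],[0.74,0,0,-0.012,0,0,0],[0.74,0,0,-0.012,0,0,0],[0.74,0,0,-0.012,0,0,0]]
  ]
}}

```text
time: 15.78
tool_pos: [0.5782, 0.1476, 0.2271]
ee_rot: [3.141, 0.0, 0.136]
wrist_force: [-0.6, 0.2, -0.3]
width: 0.0695
```

Emit:
{"method": "move_arm", "body": {
  "increments": [
    [[0.74,0,0,0,0,0,0],[0.74,0,0,-0.1,0,0,0],[0.74,0,0,-0.25,0,0,0],[0.74,0,0,-0.45,0,0,0],[0.74,0,0,-0.7,0,0,0],[0.74,0,0,-0.95,0,0,0],[0.74,0,0,-0.95,0,0,0],[0.74,0,0,-0.95,0,0,0]]
  ]
}}

```text
time: 16.45
tool_pos: [0.5787, 0.1477, 0.3254]
ee_rot: [-3.142, -0.006, 0.136]
wrist_force: [-0.3, 0.3, 0.3]
width: 0.0694
```

Run:
```python
from h import *
from bench import robot
o=robot.get_obs();print(o['time'],o['tool_pos'],o['ee_rot'],o['wrist_force'],o['width'])
c=robot.camera_params("wrist")
P,d=robot.snapshot("wrist");cv2.imwrite("pics/w7.png",P[:,:,::-1])
W=cloud(d,c['mtx'],c['R'],c['t'])
z=W[...,2]
for lo,hi in((.079,.093),(.105,.118)):
    m=((z>lo)&(z<hi)).astype(np.uint8)
    k,l,s,cc=cv2.connectedComponentsWithStats(m)
    for i in range(1,k):
        if s[i,4]>300:
            q=W[l==i];print(cc[i].round(),q.mean(0).round(4),cv2.minAreaRect((q[:,:2]*1000).astype(np.float32)))
P,d=robot.snapshot("scene");cv2.imwrite("pics/s7.png",P[50:300,200:520,::-1].repeat(2,0).repeat(2,1))
```

```text
16.45 [0.57870253 0.14767098 0.32541912] [-3.14159014 -0.00561428  0.13558679] [-0.2623298   0.29014009  0.29660153] 0.06935248382964951
[319. 221.] [0.5787 0.1475 0.0849] ((577.5844116210938, 147.23497009277344), (44.93624496459961, 44.78410720825195), 88.31259155273438)
[319. 308.] [0.503  0.1369 0.0807] ((502.9903564453125, 136.9695281982422), (2.0017824172973633, 126.66950988769531), 7.818173408508301)
[275.  58.] [0.6816 0.1868 0.1108] ((680.460205078125, 187.1806640625), (62.754730224609375, 241.20652770996094), 7.83620023727417)
```

View pics/w7.png

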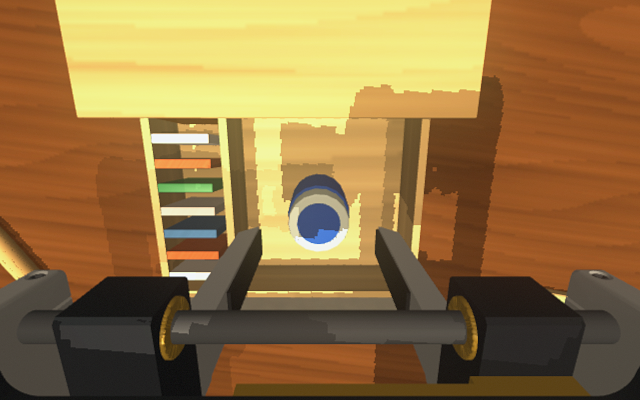

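View pics/s7.png

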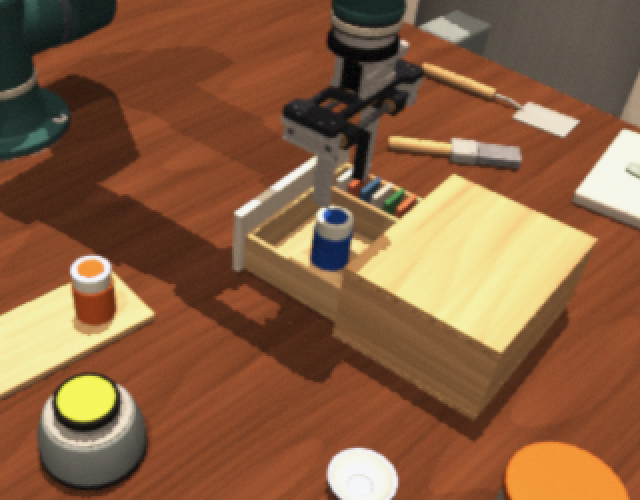

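The jar stands upright in the bay, lid at (319,221) → (0.578,0.147), top about 0.085. I'll move round to the front of the drawer.

Run:
```python
from h import *
from bench import robot
o=robot.get_obs()
p=np.array(o['tool_pos']);R=Ro.from_euler('xyz',o['ee_rot'])
T=tgt(.4261,.1529,.345,.1326)
plan(p,R,*T,2)
plan(*T,*tgt(.4261,.1529,.247,.1326),1)
```

```text
call [-0.749, -0.129, -0.115] [0.0, 0.0, 0.001]
call [-0.749, -0.128, -0.116] [0.0, 0.0, 0.001]
call [0.0, -0.0, 0.98] [0.0, 0.0, 0.0]
```

Emit:
{"method": "move_arm", "body": {
  "increments": [
    [[0.74,0,0,-0.12,0,0,0],[0.4,-0.25,-0.04,-0.22,0,0,0],[0,-0.5,-0.08,-0.22,0,0,0],[0,-0.75,-0.13,-0.22,0,0,0]]
  ]
}}

```text
time: 16.88
tool_pos: [0.5016, 0.1502, 0.3443]
ee_rot: [3.141, 0.001, 0.135]
wrist_force: [-0.4, -0.7, -0.3]
width: 0.0531
```

Emit:
{"method": "move_arm", "body": {
  "increments": [
    [[0,-0.25,-0.04,0,0,0,0],[0,-0.5,-0.08,0,0,0,0],[0,-0.75,-0.13,0,0,0,0],[0,-0.75,-0.13,0,0,0,0],[0,-0.75,-0.13,0,0,0,0],[0,-0.75,-0.13,0,0,0,0]]
  ]
}}

```text
time: 17.38
tool_pos: [0.4264, 0.1531, 0.3444]
ee_rot: [3.141, -0.0, 0.136]
wrist_force: [-0.1, -0.7, -1.3]
width: 0.0131
```

Run:
```python
from h import *
from bench import robot
o=robot.get_obs();print(o['time'],o['tool_pos'],o['ee_rot'],o['width'])
p=np.array(o['tool_pos']);R=Ro.from_euler('xyz',o['ee_rot'])
plan(p,R,*tgt(.4261,.1529,.247,.1326),1)
P,d=robot.snapshot("scene");cv2.imwrite("pics/s8.png",P[50:300,200:520,::-1].repeat(2,0).repeat(2,1))
c=robot.camera_params("wrist")
P,d=robot.snapshot("wrist");W=cloud(d,c['mtx'],c['R'],c['t']);z=W[...,2]
cv2.imwrite("pics/w8.png",P[:,:,::-1])
m=(W[...,0]<.52)&(W[...,0]>.44)&(z>.055)&(z<.075)&(W[...,1]>.05)&(W[...,1]<.28)
q=W[m];print(len(q));
if len(q)>20: print(cv2.minAreaRect((q[:,:2]*1000).astype(np.float32)))
```

```text
17.3833 [0.42642489 0.15307103 0.3444011 ] [ 3.14134569e+00 -1.96932346e-04  1.35586197e-01] 0.01306277008439158
call [-0.004, 0.001, 0.974] [0.0, -0.0, 0.002]
5339
((494.1392822265625, 165.90567016601562), (51.68939971923828, 220.62185668945312), 0.007131008431315422)
```

View pics/w8.png

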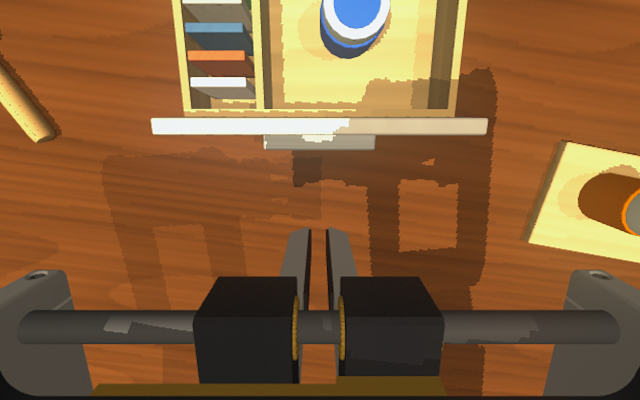

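View pics/s8.png

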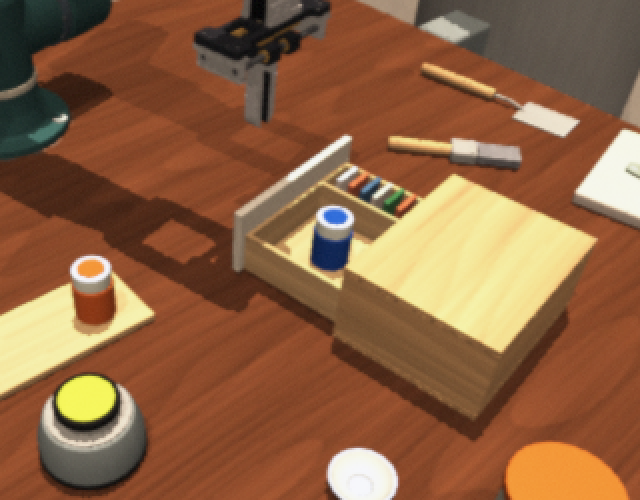

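The fingers, closed at column 320, line up with the pull (265–375, row 142). I'll lower them and approach.

Emit:
{"method": "move_arm", "body": {
  "increments": [
    [[0,0,0,0.2,0,0,0],[0,0,0,0.45,0,0,0],[0,0,0,0.7,0,0,0],[0,0,0,0.9,0,0,0],[0,0,0,0.97,0,0,0],[0,0,0,0.97,0,0,0],[0,0,0,0.97,0,0,0]]
  ]
}}

```text
time: 18.07
tool_pos: [0.4269, 0.1531, 0.2478]
ee_rot: [3.142, 0.0, 0.135]
wrist_force: [-0.2, -0.6, -0.0]
width: 0.0001
```

Emit:
{"method": "move_arm", "body": {
  "increments": [
    [[0,0.1,0,0,0,0,0],[0,0.2,0,0,0,0,0],[0,0.28,0,0,0,0,0],[0,0.34,0,0,0,0,0],[0,0.38,0,0,0,0,0],[0,0.42,0,0,0,0,0],[0,0.46,0,0,0,0,0],[0,0.5,0,0,0,0,0]]
  ]
}}

```text
time: 18.73
tool_pos: [0.4756, 0.1598, 0.2473]
ee_rot: [3.141, 0.001, 0.136]
wrist_force: [-4.4, -1.6, 2.5]
width: 0.0007
```

Emit:
{"method": "move_arm", "body": {
  "increments": [
    [[0,0.05,0,0,0,0,0],[0,0.1,0,0,0,0,0],[0,0.16,0,0,0,0,0],[0,0.22,0,0,0,0,0],[0,0.28,0,0,0,0,0],[0,0.34,0,0,0,0,0],[0,0.4,0,0,0,0,0],[0,0.46,0,0,0,0,0]]
  ]
}}

```text
time: 19.4
tool_pos: [0.5219, 0.1661, 0.2474]
ee_rot: [3.141, 0.0, 0.136]
wrist_force: [-2.2, -0.5, 1.9]
width: 0.0006
```

Emit:
{"method": "move_arm", "body": {
  "increments": [
    [[0,0.06,0,0,0,0,0],[0,0.12,0,0,0,0,0],[0,0.18,0,0,0,0,0],[0,0.24,0,0,0,0,0],[0,0.3,0,0,0,0,0],[0,0.35,0,0,0,0,0],[0,0.4,0,0,0,0,0],[0,0.45,0,0,0,0,0]]
  ]
}}

```text
time: 20.07
tool_pos: [0.5663, 0.1721, 0.2473]
ee_rot: [3.141, 0.0, 0.135]
wrist_force: [-3.2, -1.7, 1.2]
width: 0.0005
```

Run:
```python
from h import *
from bench import robot
o=robot.get_obs();print(o['time'],o['tool_pos'],o['ee_rot'],o['wrist_force'])
v=np.array(o['tool_pos'])[:2]-[.7383,.1945];print(v@[.9912,.1322],v@[-.1322,.9912])
P,d=robot.snapshot("scene");cv2.imwrite("pics/s9.png",P[50:300,200:520,::-1].repeat(2,0).repeat(2,1))
```

```text
20.0667 [0.56634426 0.17210321 0.24734508] [3.14131477e+00 1.70277263e-04 1.35450819e-01] [-3.19687932 -1.74967195  1.19046018]
-0.1734033809518748 0.0005328459297145351
```

View pics/s9.png

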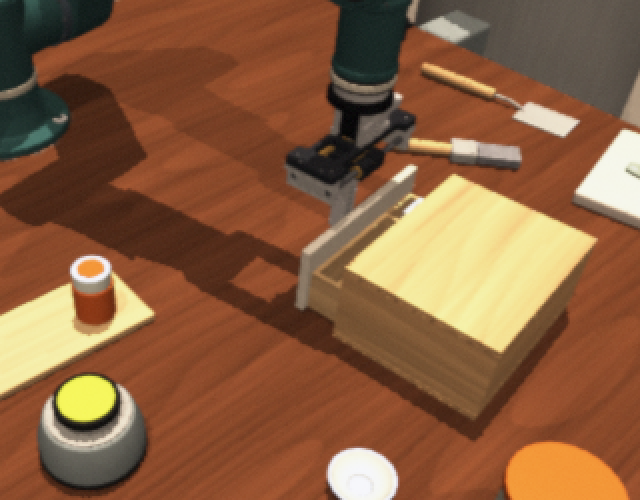

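Emit:
{"method": "move_arm", "body": {
  "increments": [
    [[0,0.05,0,0,0,0,0],[0,0.1,0,0,0,0,0],[0,0.16,0,0,0,0,0],[0,0.22,0,0,0,0,0],[0,0.28,0,0,0,0,0],[0,0.33,0,0,0,0,0],[0,0.37,0,0,0,0,0],[0,0.41,0,0,0,0,0]]
  ]
}}

```text
time: 20.78
tool_pos: [0.607, 0.1777, 0.2474]
ee_rot: [3.141, 0.0, 0.135]
wrist_force: [-2.5, -0.1, 1.7]
width: 0.0002
```

Emit:
{"method": "move_arm", "body": {
  "increments": [
    [[0,0.02,0,0,0,0,0],[0,0.03,0,0,0,0,0],[0,0.04,0,0,0,0,0],[0,0.05,0,0,0,0,0],[0,0.06,0,0,0,0,0],[0,0.06,0,0,0,0,0]]
  ]
}}

```text
time: 21.28
tool_pos: [0.6125, 0.1784, 0.2473]
ee_rot: [3.141, -0.0, 0.135]
wrist_force: [-1.9, -1.4, 0.7]
width: 0.0006
```

Emit:
{"method": "move_arm", "body": {
  "increments": [
    [[0,0.01,0,0,0,0,0],[0,0.02,0,0,0,0,0],[0,0.03,0,0,0,0,0],[0,0.03,0,0,0,0,0]]
  ]
}}

```text
time: 21.62
tool_pos: [0.6156, 0.1788, 0.2474]
ee_rot: [3.141, -0.0, 0.135]
wrist_force: [-1.4, -1.8, -0.1]
width: 0.0007
```

Emit:
{"method": "move_arm", "body": {
  "increments": [
    [[0,0.01,0,0,0,0,0],[0,0.02,0,0,0,0,0],[0,0.02,0,0,0,0,0],[0,0.02,0,0,0,0,0]]
  ]
}}

```text
time: 21.95
tool_pos: [0.6165, 0.179, 0.2474]
ee_rot: [3.141, 0.004, 0.136]
wrist_force: [-7.3, -2.7, 3.5]
width: 0.0002
```

Emit:
{"method": "move_arm", "body": {
  "increments": [
    [[0,0.01,0,0,0,0,0],[0,0.02,0,0,0,0,0],[0,0.02,0,0,0,0,0],[0,0.02,0,0,0,0,0]]
  ]
}}

```text
time: 22.28
tool_pos: [0.6174, 0.1792, 0.2475]
ee_rot: [3.141, 0.009, 0.136]
wrist_force: [-12.5, -3.9, 6.1]
width: 0.0002
```

Emit:
{"method": "move_arm", "body": {
  "increments": [
    [[0,0.01,0,0,0,0,0],[0,0.02,0,0,0,0,0],[0,0.02,0,0,0,0,0],[0,0.02,0,0,0,0,0]]
  ]
}}

```text
time: 22.62
tool_pos: [0.6183, 0.1793, 0.2474]
ee_rot: [3.141, 0.013, 0.136]
wrist_force: [-17.7, -4.4, 8.9]
width: 0.0008
```

Emit:
{"method": "move_arm", "body": {
  "increments": [
    [[0,-0.04,0,0,0,0,0],[0,-0.1,0,0,0,0,0],[0,-0.25,0,0,0,0,0],[0,-0.45,0,0,0,0,0],[0,-0.7,0,0,0,0,0],[0,-0.9,0,0,0,0,0],[0,-0.9,0,0,0,0,0]]
  ]
}}

```text
time: 23.2
tool_pos: [0.5299, 0.1678, 0.2475]
ee_rot: [-3.141, -0.0, 0.136]
wrist_force: [0.2, 1.0, -0.4]
width: 0.0006
```

Emit:
{"method": "move_arm", "body": {
  "increments": [
    [[0,-0.1,0,-0.3,0,0,0],[0,-0.2,0,-0.6,0,0,0],[0,-0.3,0,-0.9,0,0,0],[0,-0.3,0,-0.9,0,0,0],[0,-0.3,0,-0.9,0,0,0]]
  ]
}}

```text
time: 23.62
tool_pos: [0.5036, 0.1639, 0.3408]
ee_rot: [-3.141, -0.009, 0.136]
wrist_force: [-0.2, -0.3, -0.2]
width: 0.0006
```

Run:
```python
from h import *
from bench import robot
o=robot.get_obs();print(o['time'],o['tool_pos'],o['ee_rot'],o['wrist_force'],o['qvel'])
for n in("top","scene"):
    P,d=robot.snapshot(n);c=robot.camera_params(n);W=cloud(d,c['mtx'],c['R'],c['t']);z=W[...,2]
    cv2.imwrite(f"pics/{n}10.png",P[:,:,::-1])
    for nm,lo,hi in(("edge",.094,.1035),("jars/pad",.074,.09)):
        m=((z>lo)&(z<hi)&(W[...,0]>.4)&(W[...,0]<.72)&(abs(W[...,1])<.36)).astype(np.uint8)
        k,l,s,cc=cv2.connectedComponentsWithStats(m)
        for i in range(1,k):
            if s[i,4]>100:
                r=cv2.minAreaRect((W[l==i][:,:2]*1000).astype(np.float32));v=np.array(r[0])/1000-[.7383,.1945]
                print(n,nm,s[i,4],np.round(r[0],1),np.round(r[1],1),round(r[2],1),W[l==i][:,2].mean().round(4),'cabx',round(v@[.9912,.1322],4))
```

```text
23.6167 [0.50358716 0.16390888 0.34084418] [-3.14056212 -0.0090776   0.13576891] [-0.16176146 -0.27865738 -0.19814197] [-0.00261997  0.04580434  0.06221294 -0.00366835  0.00035819  0.00116307]
top edge 561 [644.9 180.9] [ 12.5 236.9] 7.8 0.0984 cabx -0.0944
top jars/pad 119 [642.4 158.8] [ 11. 196.] 10.9 0.082 cabx -0.0998
top jars/pad 694 [ 612.5 -245.4] [66.1 66. ] 63.6 0.0787 cabx -0.1828
top jars/pad 338 [ 459.2 -136.3] [43.8 42.6] 0.6 0.0805 cabx -0.3204
top jars/pad 348 [ 430.2 -330.8] [45.6 43.9] 0.3 0.0801 cabx -0.3749
scene edge 165 [645.5 171.9] [ 60.2 244. ] 22.5 0.0996 cabx -0.095
scene jars/pad 256 [ 461.6 -136.9] [43.8 45.2] 49.7 0.0822 cabx -0.3181
scene jars/pad 132 [688.   67.8] [64.5  5.7] 7.3 0.0822 cabx -0.0666
scene jars/pad 335 [ 432.  -331.2] [44.7 46. ] 30.7 0.0822 cabx -0.3731
scene jars/pad 792 [ 614.3 -246.7] [66.6 66.5] 9.8 0.0811 cabx -0.1812
```

View pics/top10.png

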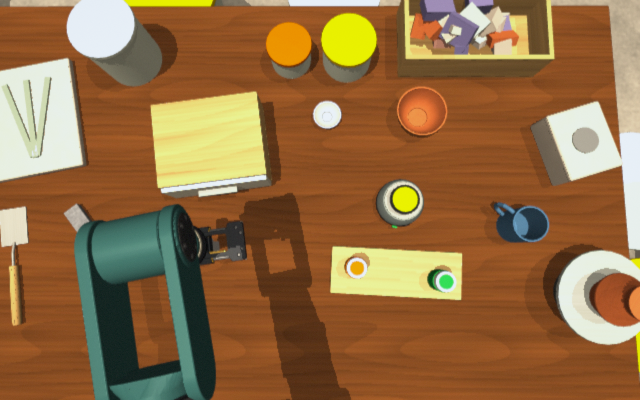

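View pics/scene10.png

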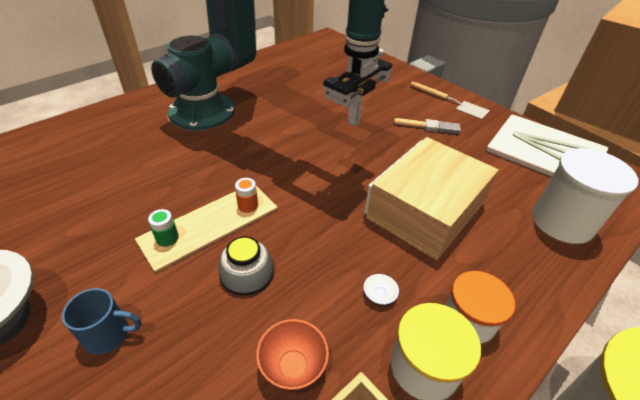

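The drawer front sits at cabinet x ≈ -94 mm, which is the value expected when it is home, and the bystanders haven't moved. I'll let the arm settle and hand in.

Emit:
{"method": "move_arm", "body": {
  "increments": [
    [[0,0,0,0,0,0,0],[0,0,0,0,0,0,0],[0,0,0,0,0,0,0],[0,0,0,0,0,0,0]]
  ]
}}

```text
time: 24.05
tool_pos: [0.5026, 0.1635, 0.3363]
ee_rot: [3.141, 0.002, 0.135]
wrist_force: [-0.2, -0.5, 0.0]
width: -0.0
```

Run:
```python
from bench import robot
o=robot.get_obs();print(o['time'],o['wrist_force'],o['qvel']);print(robot.close_job())
```

```text
24.05 [-0.16025668 -0.47981744  0.02091937] [-0.00016398 -0.00807317 -0.0038889  -0.00137058  0.0018719  -0.00034884]
the job is handed in; nothing more can be done
None
```

The blue jar was mixed and stood in the drawer's empty bay, and the drawer was pushed home. I handed the job in at 24 s of the 64 s allowed.

- **Mixing:** I pressed the jar, held upright, on the middle of the pad until the pad reached its stop. At that point the jar had gone down about 10 mm and the force was rising with no further movement. I kept it there for about 2 s at about 17 N (limit 40 N).
- **Placing:** The jar touched the bay floor with about 8 N (limit 60 N). A picture after letting go showed it upright in the bay.
- **Closing:** I pushed the drawer by its pull until it met its stop, at about 20 N. The last top view put the drawer front at cabinet x = -94 mm, the expected closed position, to within 1 mm.
- **Rest of the scene:** In the last views the orange and green jars are where they began to within about 1 mm, the mixer pad is back up, and the arm was clear of everything.

Nothing failed or disagreed beyond the 2–4 mm differences between cameras. I could not see the jar once the drawer was shut; the closing force stayed low (about 2 to 5 N) until the stop.

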